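Pack and latch the duplicate water sample

ROBOT

A 6-joint arm with a two-finger parallel gripper is mounted at the origin on the work surface. World frame = base frame: x ahead of the robot, y to its left, z up, the work surface at z = 0. Lengths are in m, angles in rad, forces in N, time in s.
With the tool pointing down it reaches from about 0.3 to 0.85 m from the base axis. Payload 4.2 kg.
Tool frame: the origin (TCP) lies on the centre line of the jaws, within the pads' length; the fingertips stand 8 mm ahead of it and the grasp point (between the pads) lies 11 mm behind it; z points along the fingers, y is the direction in which the jaws open and shut (so a half turn about z gives the same grasp; the last joint's range is limited). The gripper opens to 91 mm and grips with 3 to 60 N. Pads are 32 mm wide; open, the fingers measure 118 mm over their backs; the gripper's body (76 mm by 178 mm) begins 60 mm behind the grasp point.
Start: joints at [1.24, 0.32, 1.565, -0, 1.257, -0.02], TCP at [0.176, 0.547, 0.222] pointing down, gripper open.
Joint ranges: [-3.11, 3.11], [-0.84, 2.01], [0.21, 2.61], [-1.34, 4.49], [0.05, 2.63], [-2.56, 2.56]. Speed limits (rad/s): [2.57, 2.57, 3.14, 3.14, 3.14, 3.14].

INTERFACE

Orientations are given as a unit quaternion [w, x, y, z].
In Python, from plant import sense, get_image, sign_off gives the robot as it stands.
- The arm moves only by the shell command python3 -m creep 'ROWS' [FORCE]. ROWS is JSON, a list of rows, each a list of 7 numbers: the shift along the world's x, y, z in units of 0.5 m (1.0 is 0.5 m), then the turn, a rotation vector about the world's x, y, z in units of 180 degrees (1.0 is 180 degrees), then the closure in counts, from 0 (fully open) to 255 (shut). A call has 1 to 12 rows; each row is the pose to reach, as a shift and turn from the pose measured when the call began, turning the shorter way round; what a row does not reach only later rows make up. A row lasts 1/12 s, in which the tool goes at most 41.7 mm and 7.16 degrees, less where a joint would pass 70% of its speed; a pose out of reach is approached as far as the arm can. A call with a number of a shift or a turn outside -1 to 1 is refused whole. A call with a gripper value outside its range is refused whole. The fingers move at their own pace and stop on an object; FORCE is the grip in N (left out, the last holds). Time passes only in rows, so rows that repeat a pose let the fingers close. It gives the time, the measured TCP pose, the force and the opening at its end, in the units of the state.
- sense(): the state, without advancing time (a new reading comes with each control period).
- get_image(name): name is "side" or "top" or "wrist"; returns a dict with "color" (400x640x3 uint8, blue, green, red), "K" (3x3 intrinsics, pixels), "R" (3x3) and "t" (3): a world point X has camera coordinates R X + t. Camera axes: x right, y down, z forward; pixel columns grow to the right and rows downward; lengths in m; the calibration is good to about 2 mm. A picture is of the moment at which its call begins. There is no depth.
- sign_off(): hands the job in, once; it reports no verdict.
The state is a dict: "t": time; "qpos": joint angles; "joint_vel": joint speeds; "effort": joint torques, N m; "tcp_pos": TCP position; "eef_rot": TCP orientation; "contact_force": force on the tool from outside, world axes, zero at the start; "wrist_torque": the same for the moment, N m; "grip_width": finger opening in m.
Only numpy, scipy, OpenCV 4.12 (cv2) and the standard library are available. Lean on these libraries where they do the work, as an engineer would, in place of code of your own. Each camera call takes 0.05 s, during which the arm holds its last target. There are 200 camera calls.

TASK

Pack the second water sample: stand the square amber bottle that lies on the table upright on the table and let go of it, then pick it up again and lower it fully home, upright, into the empty cell of the aluminium sample case, without ever dropping it or letting it fall over. Then shut the lid fully while the hasp still sticks out clear of the staple, and last swing the hasp down over the staple until it snaps home flat against the case's front. Leave the other bottle, the glass dish and beakers and the stopwatch where they are.

Things in the scene. Friction and masses are not known exactly. Their poses are not given: they have to be found in the camera images.
- bottle_center (a point): The sample bottle, square amber glass with a round black cap, lying on a flat side: the point on its long axis half-way along its 134 mm (67 mm from base and from cap top; 29 mm inside each flat side). Its x axis points from base to cap (up when it stands), y and z are the normals of its flat sides. Standing, the point is 67 mm above its support.
- bottle: The same bottle as a body (same origin and axes). 0.3 to 0.6 kg. From the base: body 58 x 58 mm over 100 mm, a shoulder and a 31 mm thick neck, then the cap, 36 mm in diameter, which fills the last 24 mm.
- case: Aluminium sample case for two bottles, fixed, 186 (x) x 110 (y) x 138 mm high without lid. Origin: centre of its underside. x runs along the row of cells, z up; the front with the staple faces -y, the lid's hinge is along the +y edge. Inside 174 x 98 mm; dark foam fills it to 95 mm up, with two square cells 66 x 66 mm centred at x = -38 and +38 mm, y = 0.
- free_cell (a point): Centre of the floor of the empty cell: case x = +38 mm, y = 0, 12 mm above the table; axes as the case. A bottle home in it has its centre point 67 mm above this point and its cap 122 to 146 mm above the table. The inner walls are 49 mm away in y and in +x.
- lid_hinge (a point): Middle of the lid's hinge axis, on the case's rear top edge, at case (0, +55, 138) mm; the axis runs along the case's x. Axes as the case.
- lid (a joint): Lid angle, rad: 0 shut flat on the case, 1.57 upright, 2.1 its stop, leaning back. A shell 186 mm wide, 110 mm from hinge to front edge, 18 mm thick; its flat outer face is the top when shut (156 mm above the table) and the back when open. Stiff friction hinge (0.26 N m): it stays where it is left and is pushed all the way down with 2 to 5 N near its front edge.
- hasp (a joint): Angle of the hasp strap on the lid's front rim, rad: 0 hangs flat over the staple (lid shut), 1.57 stands straight out, 2.6 its stop, up. It stays where it is left (friction 0.03 N m). A sprung ball in the staple's side meets the strap at 0.27 rad and springs it back: push the tab past it with about 5 to 8 N and on to 0, flat, where the ball holds it.
- hasp_hinge (a point): Middle of the hasp's hinge axis (parallel to the case's x) on the lid's front rim; with the lid shut at case (0, -57.5, 147) mm. Its axes turn with the strap, which extends along -z of this point with its outer face looking to -y. The steel strap is 38 mm wide, 75 mm long, 3 mm thick; its slot, 12 mm wide, lies 28 to 46 mm from the axis.
- hasp_tab (a point): Middle of the solid tab at the strap's end, on its outer face, 60 mm from the hasp's hinge axis: the place to push, as the tab ends up below the staple.
- staple (a point): Outer end of the staple, a steel block 10 mm wide and 12 mm high at case x = 0, 110 mm above the table; it stands 16 mm out of the case's front, 12 mm out of the shut strap.
- twin_center (a point): Centre (67 mm up) of a second bottle of the same kind, standing in the other cell (case x = -38 mm); it stays there.
- dish: Bystander: low glass dish, 76 mm wide, 30 mm high. Origin: centre of its underside.
- beaker: Bystander: glass beaker, 67 mm wide, 88 mm high. Origin: centre of its underside.
- big_beaker: Bystander: large glass beaker, 92 mm wide, 125 mm high. Origin: centre of its underside.
- stopwatch: Bystander: round stopwatch lying flat, 60 mm wide, 17 mm high. Origin: centre of its underside.
Not all that is in view belongs to the job. What is meant by the case is not blue, and is the larger of those in its own colour.

How it is judged:
By the outcome, as a careful person would: the job done as asked, in the order asked, and still so for the second after the job is handed in, with the robot touching nothing.
It also fails if it takes over 72 s, if anything falls off the work surface, if the arm or the gripper's body presses on something with over 40 N, if the wrist force passes 120 N, or if a joint passes its speed limit or range.

## Working session

There is one attempt and no reset: what is moved stays moved. The work goes in short steps, Python scripts to look and compute and a shell command to move; the robot and the scene stay as the last step left them, time stands still between calls to the robot, and variables do not carry over. Pictures are saved under pics/ and viewed, on a budget of 10 in all, crops included, one or two more only if the job needs it, and the job is handed in when it is done.

```bash
ls; mkdir -p pics; cat > h.py <<'E'
import numpy as np,cv2
from plant import sense,get_image,sign_off
def ray(im,u,v,z):
    K,R,t=map(np.array,(im["K"],im["R"],im["t"]))
    d=R.T@np.linalg.solve(K,[u,v,1.]);c=-R.T@t
    return c+d*(z-c[2])/d[2]
def proj(im,X):
    K,R,t=map(np.array,(im["K"],im["R"],im["t"]))
    p=K@(R@np.array(X,float)+t);return p[:2]/p[2]
def save(im,n,crop=None,f=1):
    a=im["color"]
    if crop: a=a[crop[1]:crop[3],crop[0]:crop[2]]
    cv2.imwrite("pics/"+n+".png",cv2.resize(a,None,fx=f,fy=f,interpolation=cv2.INTER_CUBIC))
E
python3 - <<'E'
from h import *
import pickle
a=get_image("top");b=get_image("side")
pickle.dump((a,b),open("im0.pkl","wb"))
cv2.imwrite("pics/top0.png",a["color"]);cv2.imwrite("pics/side0.png",b["color"])
for i in(a,b): R,t=np.array(i["R"]),np.array(i["t"]);print(-R.T@t,R.round(2).tolist(),np.array(i["K"])[0,0])
print(sense())
E
```

```text
pics
[ 0.44470051 -0.10509959  1.10216513] [[0.0, -1.0, -0.01], [-1.0, -0.0, -0.06], [0.06, 0.01, -1.0]] 435.729076443509
[-0.14776265 -0.91346237  0.78396969] [[0.77, -0.64, 0.01], [-0.33, -0.42, -0.85], [0.55, 0.65, -0.53]] 439.67280384173085
{'t': 0.1, 'qpos': array([ 1.24001295e+00,  3.20246144e-01,  1.56553828e+00, -9.98677534e-06,
        1.25737757e+00, -2.00025392e-02]), 'joint_vel': array([ 0.00015732, -0.00036148, -0.00388305, -0.00069428, -0.00095289,
       -0.00113067]), 'effort': array([ 8.20722453e-04, -4.13327265e+01, -2.32511795e+01,  7.29794567e-02,
        4.21685237e-02, -7.08808193e-05]), 'tcp_pos': array([0.17570217, 0.54705252, 0.22120117]), 'eef_rot': array([-1.32245227e-04,  1.54764253e-01,  9.87951117e-01, -7.73461650e-04]), 'contact_force': array([-0.6103319 , -0.07108205, -0.72548923]), 'wrist_torque': array([ 0.03342402, -0.00520141,  0.02714159]), 'grip_width': 0.09128400869778441}
```

View pics/top0.png

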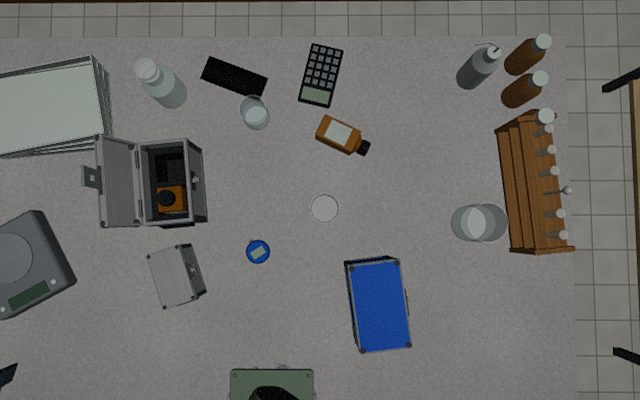

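View pics/side0.png

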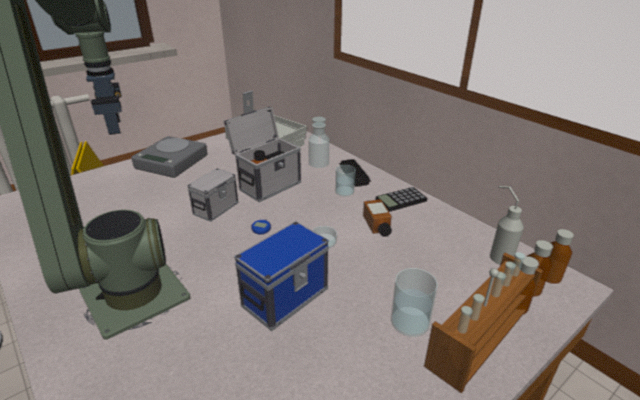

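```bash
python3 - <<'E'
from h import *
import pickle
a,b=pickle.load(open("im0.pkl","rb"))
c=a["color"]
hsv=cv2.cvtColor(c,cv2.COLOR_BGR2HSV)
m=((hsv[...,0]<22)&(hsv[...,1]>140)&(hsv[...,2]>60)).astype(np.uint8)
m2=np.zeros_like(m);m2[105:165,300:385]=m[105:165,300:385]
P=cv2.findNonZero(m2);r=cv2.minAreaRect(P);bx=cv2.boxPoints(r)
print(r)
for p in bx: print(p,ray(a,*p,.058).round(4))
dk=((hsv[...,2]<60)).astype(np.uint8);dk[:,:350]=0;dk[:,378:]=0;dk[:130]=0;dk[165:]=0
q=cv2.findNonZero(dk);print("cap",q.mean(0),ray(a,*q.mean(0)[0],.029).round(4))
A=cv2.resize(c[120:240,70:230],None,fx=4,fy=4,interpolation=cv2.INTER_CUBIC)
B=cv2.resize(c[90:210,300:400],None,fx=4,fy=4,interpolation=cv2.INTER_CUBIC)
C=cv2.resize(b["color"][80:220,180:320],None,fx=4,fy=4,interpolation=cv2.INTER_CUBIC)
A=A[:, :]
cv2.imwrite("pics/c1.png",np.hstack([A,cv2.resize(B,None,fx=.38,fy=1)*0+0])[:,:640])
cv2.imwrite("pics/c1.png",A)
cv2.imwrite("pics/c2.png",C)
E
```

```text
((339.7956848144531, 133.80902099609375), (44.44940948486328, 22.992223739624023), 25.70995330810547)
[314.784   134.52562] [ 0.6758 -0.1062  0.058 ]
[324.75836 113.80958] [ 0.7268 -0.1305  0.058 ]
[364.80737 133.09242] [ 0.6792 -0.2274  0.058 ]
[354.833   153.80847] [ 0.6286 -0.203   0.058 ]
cap [[362.50675676 147.72972973]] [ 0.6489 -0.2248  0.029 ]
```

View pics/c1.png

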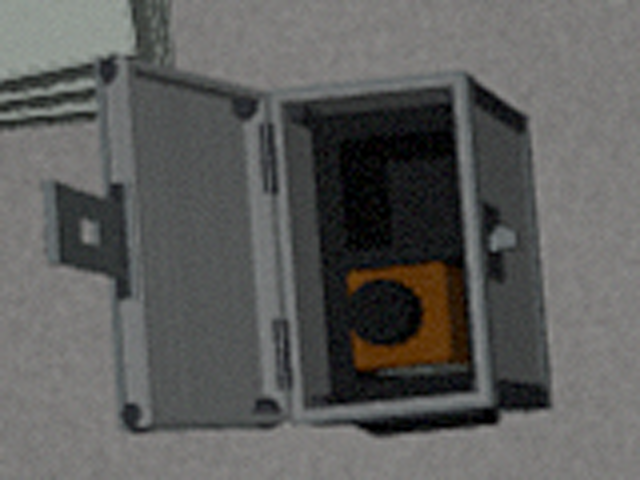

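View pics/c2.png

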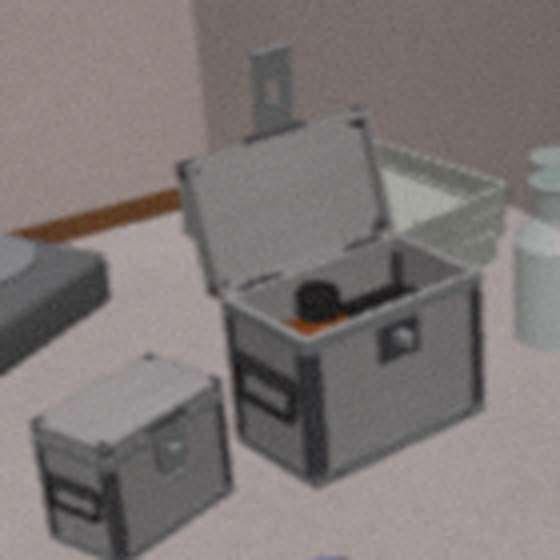

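```bash
python3 - <<'E'
from h import *
import pickle
a,b=pickle.load(open("im0.pkl","rb"))
C=[(272,95),(468,72),(495,408),(295,420)] # rear+x, front+x, front-x, rear-x
W=[ray(a,70+x/4,120+y/4,.138) for x,y in C]
for w in W: print(w.round(4))
W=np.array(W);ctr=W.mean(0);ax=(W[0]-W[3])+(W[1]-W[2]);print("ctr",ctr,"yaw",np.degrees(np.arctan2(ax[1],ax[0])),np.linalg.norm(W[0]-W[3]),np.linalg.norm(W[1]-W[2]),np.linalg.norm(W[0]-W[1]))
S=[(232,293),(392,235),(478,270),(310,340)] # side: rear-x, rear+x, front+x, front-x
for x,y in S: print("side",ray(b,180+x/4,80+y/4,.138).round(4))
# base edges of side: front-x bottom, front+x bottom
for x,y in [(318,487),(480,410)]: print("bottom",ray(b,180+x/4,80+y/4,0).round(4))
print("staple",ray(a,70+503/4,120+238/4,.11))
# lid front edge in top and side, at various lid angles
yaw=np.arctan2(ax[1],ax[0]);R=np.array([[np.cos(yaw),-np.sin(yaw),0],[np.sin(yaw),np.cos(yaw),0],[0,0,1]])
c0=ctr*[1,1,0]
for th in(1.6,1.7,1.8,1.9,2.0,2.1):
  P=[c0+R@np.array([sx*.093,.055-.11*np.cos(th),.138+.11*np.sin(th)]) for sx in(1,-1)]
  print(th,[((proj(a,p)-[70,120])*4).round() for p in P],[((proj(b,p)-[180,80])*4).round() for p in P])
  u=np.array([0,-np.cos(th),np.sin(th)]);n=np.array([0,-np.sin(th)*-1,np.cos(th)])
E
```

```text
[0.6377 0.2914 0.138 ]
[0.6507 0.181  0.138 ]
[0.4621 0.1623 0.138 ]
[0.4552 0.2737 0.138 ]
ctr [0.55142036 0.2270815  0.138     ] yaw 5.60904958777932 0.18333075939674984 0.18952034288704805 0.11114844604071396
side [0.4657 0.2732 0.138 ]
side [0.6333 0.2865 0.138 ]
side [0.65   0.1825 0.138 ]
side [0.4714 0.1628 0.138 ]
bottom [0.4698 0.1669 0.    ]
bottom [0.6502 0.1852 0.    ]
staple [0.56013924 0.16723699 0.11      ]
1.6 [array([178.,  50.]), array([203., 422.])] [array([385., 112.]), array([202., 170.])]
1.7 [array([157.,  53.]), array([182., 424.])] [array([377., 109.]), array([195., 167.])]
1.8 [array([137.,  56.]), array([162., 426.])] [array([369., 108.]), array([187., 166.])]
1.9 [array([119.,  59.]), array([144., 428.])] [array([362., 108.]), array([180., 166.])]
2.0 [array([103.,  63.]), array([127., 430.])] [array([354., 110.]), array([173., 167.])]
2.1 [array([89., 67.]), array([113., 432.])] [array([348., 113.]), array([167., 169.])]
```

```bash
python3 -m creep '[[0.4,-0.7,0.16,0,0,-0.27,0],[0.4,-0.7,0.16,0,0,-0.27,0],[0.4,-0.7,0.16,0,0,-0.27,0],[0.4,-0.7,0.16,0,0,-0.27,0],[0.4,-0.7,0.16,0,0,-0.27,0],[0.4,-0.7,0.16,0,0,-0.27,0],[0.4,-0.7,0.16,0,0,-0.27,0],[0.4,-0.7,0.16,0,0,-0.27,0],[0.4,-0.7,0.16,0,0,-0.27,0],[0.4,-0.7,0.16,0,0,-0.27,0],[0.4,-0.7,0.16,0,0,-0.27,0]]' 40
python3 -c "
from h import *
s=sense();print(s['qpos'].round(3).tolist())"
python3 -m creep '[[0.59,-0.75,-0.12,0,0,-0.277,0],[0.59,-0.75,-0.12,0,0,-0.277,0],[0.59,-0.75,-0.12,0,0,-0.277,0],[0.59,-0.75,-0.12,0,0,-0.277,0],[0.59,-0.75,-0.12,0,0,-0.277,0],[0.59,-0.75,-0.12,0,0,-0.277,0],[0.59,-0.75,-0.12,0,0,-0.277,0],[0.59,-0.75,-0.12,0,0,-0.277,0],[0.59,-0.75,-0.12,0,0,-0.277,0],[0.59,-0.75,-0.12,0,0,-0.277,0],[0.59,-0.75,-0.12,0,0,-0.277,0],[0.59,-0.75,-0.12,0,0,-0.277,0]]' 40
python3 -c "
from h import *
s=sense();print(s['qpos'].round(3).tolist())
i=get_image('wrist');save(i,'w1');import pickle;pickle.dump(i,open('w1.pkl','wb'))
R=np.array(i['R']);print(-R.T@np.array(i['t']),R.round(2).tolist())
print(proj(i,[.672,-.1785,.058]))"
```

```text
t: 1.02
tcp_pos: [0.3785, 0.1925, 0.3024]
eef_rot: [0.002, 0.551, 0.835, -0.0]
contact_force: [0.4, 0.4, -0.3]
grip_width: 0.0912
[0.446, 0.032, 1.724, -0.003, 1.384, 0.042]
t: 2.02
tcp_pos: [0.6751, -0.1848, 0.2402]
eef_rot: [0.001, 0.851, 0.524, -0.002]
contact_force: [0.8, -0.3, 0.0]
grip_width: 0.0913
[-0.282, 0.515, 1.206, -0.004, 1.421, 0.185]
[ 0.71169874 -0.11276008  0.40324218] [[0.89, -0.45, 0.0], [-0.43, -0.86, 0.29], [-0.13, -0.26, -0.96]]
[313.39504388 177.39946682]
```

View pics/w1.png

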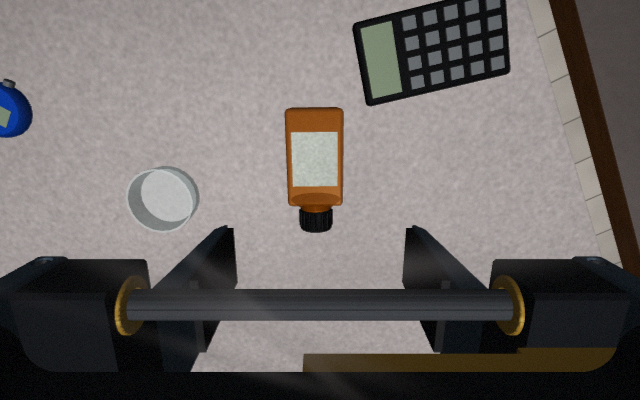

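```bash
python3 -c "
from h import *
import pickle
i=pickle.load(open('w1.pkl','rb'))
for p,z in [((287,109),.058),((342,109),.058),((286,203),.04),((343,203),.04),((316,220),.047),((316,231),.029),((163,190),.03),((30,115),.017)]: print(p,ray(i,*p,z).round(4))
"
```

```text
(287, 109) [ 0.6799 -0.1066  0.058 ]
(342, 109) [ 0.7275 -0.1306  0.058 ]
(286, 203) [ 0.6298 -0.1941  0.04  ]
(343, 203) [ 0.686  -0.2223  0.04  ]
(316, 220) [ 0.6516 -0.2245  0.047 ]
(316, 231) [ 0.6424 -0.2423  0.029 ]
(163, 190) [ 0.5116 -0.1209  0.03  ]
(30, 115) [0.423  0.0144 0.017 ]
```

```bash
python3 -m creep '[[-0.03,-0.046,-0.25,0.15,-0.0735,0,0],[-0.03,-0.046,-0.25,0.15,-0.0735,0,0],[-0.03,-0.046,-0.25,0.15,-0.0735,0,0],[-0.03,-0.046,-0.25,0.15,-0.0735,0,0],[-0.03,-0.046,-0.25,0.15,-0.0735,0,0],[-0.03,-0.046,-0.25,0.15,-0.0735,0,0],[-0.03,-0.046,-0.25,0.15,-0.0735,0,0]]' 40
python3 -c "
from h import *
s=sense();print(s['qpos'].round(3).tolist())"
python3 -m creep '[[0.022,0.045,-0.087,0,0,0,0],[0.044,0.09,-0.173,0,0,0,0],[0.044,0.09,-0.173,0,0,0,0],[0.044,0.09,-0.173,0,0,0,0],[0.044,0.09,-0.173,0,0,0,0]]' 40
python3 -c "
from h import *
s=sense();print(s['qpos'].round(3).tolist())
i=get_image('wrist');save(i,'w2')"
```

```text
t: 2.65
tcp_pos: [0.6631, -0.2108, 0.1148]
eef_rot: [-0.135, 0.824, 0.506, 0.217]
contact_force: [0.1, 0.7, 0.8]
grip_width: 0.0912
[-0.559, 0.609, 1.474, 0.563, 1.177, -0.342]
t: 3.07
tcp_pos: [0.6869, -0.1637, 0.0303]
eef_rot: [-0.134, 0.822, 0.508, 0.217]
contact_force: [0.4, -0.1, 1.3]
grip_width: 0.0913
[-0.482, 0.693, 1.554, 0.626, 1.004, -0.391]
```

```bash
python3 -m creep '[[-0.009,0.004,-0.006,0,0,0,0],[-0.009,0.004,-0.006,0,0,0,0],[-0.009,0.004,-0.006,0,0,0,255],[-0.009,0.004,-0.006,0,0,0,255],[-0.009,0.004,-0.006,0,0,0,255],[-0.009,0.004,-0.006,0,0,0,255],[-0.009,0.004,-0.006,0,0,0,255],[-0.009,0.004,-0.006,0,0,0,255],[-0.009,0.004,-0.006,0,0,0,255],[-0.009,0.004,-0.006,0,0,0,255],[-0.009,0.004,-0.006,0,0,0,255]]' 45
python3 -m creep '[[0,0,0.01,0,0,0,255],[0,0,0.02,0,0,0,255],[0,0,0.03,0,0,0,255],[0,0,0.04,0,0,0,255],[0,0,0.06,0,0,0,255],[0,0,0.08,0,0,0,255],[0,0,0.08,0,0,0,255]]' 45
```

```text
t: 4.03
tcp_pos: [0.6819, -0.1625, 0.0283]
eef_rot: [-0.134, 0.822, 0.508, 0.218]
contact_force: [-5.6, 1.0, 3.6]
grip_width: 0.0574
t: 4.62
tcp_pos: [0.6835, -0.1631, 0.0714]
eef_rot: [-0.132, 0.822, 0.508, 0.219]
contact_force: [0.3, 0.1, -2.9]
grip_width: 0.0577
```

```bash
cat > kin.py <<'E'
import numpy as np
from scipy.optimize import least_squares
from scipy.spatial.transform import Rotation as Ro
lo=np.array([-3.11,-.84,.21,-1.34,.05,-2.56]);hi=np.array([3.11,2.01,2.61,4.49,2.63,2.56])
def rot(v,a): return Ro.from_rotvec(np.array(v)*a)
def fk(q,p):
    h,a,f,d,off,e=p
    A=rot([0,0,1],q[0]);B=A*rot([0,1,0],q[1]);C=B*rot([0,1,0],q[2]);D=C*rot([0,0,-1],s4*-q[3]) ;E=D*rot([0,1,0],q[4]);F=E*rot([0,0,1],q[5]*s6)*R0
    pos=np.array([0,0,h])+B.apply([0,off,a])+C.apply([e,0,f])+E.apply([0,0,d])
    return pos,F
s4=1;s6=1
R0=Ro.from_matrix(np.array([[0,-1,0],[1,0,0],[0,0,1.]]))
Q=np.array([[1.24,.3202,1.5654,0,1.2574,-.02],[.446,.032,1.724,-.003,1.384,.042],[-.282,.515,1.206,-.004,1.421,.185],[-.559,.609,1.474,.563,1.177,-.342],[-.482,.693,1.554,.626,1.004,-.391]])
X=np.array([[.1757,.5471,.2212],[.3785,.1925,.3024],[.6751,-.1848,.2402],[.6631,-.2108,.1148],[.6869,-.1637,.0303]])
W=np.array([[0,.1548,.988,0],[.002,.551,.835,0],[.001,.851,.524,-.002],[-.135,.824,.506,.217],[-.134,.822,.508,.217]])
best=None
for a4 in(1,-1):
  for a6 in(1,-1):
    for R00 in(R0,R0*Ro.from_euler('z',np.pi)):
      s4,s6,R=a4,a6,R00;R0_=R0;R0=R
      r=least_squares(lambda p:np.concatenate([fk(q,p)[0]-x for q,x in zip(Q,X)]),[.3,.4,.4,.2,.01,0])
      oe=max((fk(q,r.x)[1].inv()*Ro.from_quat(w[[1,2,3,0]])).magnitude() for q,w in zip(Q,W))
      if best is None or abs(r.fun).max()*10+oe<best[0]: best=(abs(r.fun).max()*10+oe,a4,a6,R,r.x,abs(r.fun).max(),oe)
      R0=R0_
_,s4,s6,R0,P,e1,e2=best
def ik(x,R,q0):
    def f(q):
        p,F=fk(q,P);return np.concatenate([(p-x)*3,(F.inv()*R).as_rotvec()])
    r=least_squares(f,np.clip(q0,lo+.01,hi-.01),bounds=(lo,hi));return r.x,abs(r.fun).max()
E
python3 - <<'E'
from kin import *
print(s4,s6,P.round(4),e1,e2)
Rc=Ro.from_quat(np.array([.822,.508,.219,-.132]));x0=np.array([.6835,-.1631,.0714])
q0=Q[4]
for yaw in(0,60,80,100,120,140,160,180):
  q=q0
  best=[]
  for s in range(1,13):  # yaw
    q,e=ik(np.array([.66,-.12,.13]),Ro.from_rotvec([0,0,np.radians(yaw)*s/12])*Rc,q)
  qa,ea=q,e
  Ry=Ro.from_rotvec([0,0,np.radians(yaw)])*Rc; ax=Ry.apply([0,1,0])
  c=Ro.from_rotvec([0,0,np.radians(yaw)]).apply([-.441,-.898,0]); up=np.cross(c,[0,0,1])
  for s in range(1,13):
    q,e=ik(np.array([.66,-.12,.13]),Ro.from_rotvec(up*np.pi/2*s/12)*Ry,q); 
  print(yaw,qa.round(2),round(ea,3),q.round(2),round(e,3))
  q,e=ik(np.array([.66,-.12,.05]),Ro.from_rotvec(up*np.pi/2)*Ry,q);print('   low',q.round(2),round(e,3))
E
```

```text
1 1 [0.14   0.5922 0.4168 0.3276 0.0115 0.0254] 0.00017281549310344674 0.0017188338176519823
0 [-0.44  0.53  1.58  0.59  1.09 -0.27] 0.0 [ 0.16  0.86  1.24 -0.81  1.75  0.78] 0.0
   low [ 0.16  0.95  1.28 -0.8   1.66  0.87] 0.0
60 [-0.34  0.75  1.15  0.31  1.66 -0.97] 0.0 [ 0.21  0.51  1.91 -1.34  0.95  0.65] 0.082
   low [ 0.22  0.64  1.89 -1.34  0.95  0.74] 0.126
80 [-0.28  0.8   1.05  0.18  1.78 -1.22] 0.0 [ 0.08  0.37  1.98 -1.34  0.58  0.29] 0.223
   low [ 0.09  0.49  1.96 -1.34  0.6   0.35] 0.288
100 [-0.22  0.82  1.    0.04  1.84 -1.5 ] 0.0 [-0.18  0.28  2.05 -1.34  0.05 -0.16] 0.259
   low [-0.18  0.4   2.03 -1.34  0.05 -0.15] 0.351
120 [-0.15  0.82  1.01 -0.1   1.82 -1.78] 0.0 [-0.18  0.28  2.04  0.84  0.05 -2.56] 0.278
   low [-0.18  0.4   2.02  0.83  0.05 -2.56] 0.37
140 [-0.08  0.79  1.07 -0.24  1.74 -2.05] 0.0 [-0.23  0.3   1.92  0.64  0.34 -2.56] 0.389
   low [-0.2   0.41  1.95  0.63  0.23 -2.56] 0.458
160 [-0.03  0.73  1.19 -0.35  1.61 -2.3 ] 0.0 [-0.24  0.35  1.76  0.51  0.63 -2.56] 0.503
   low [-0.2   0.44  1.83  0.47  0.47 -2.56] 0.572
180 [ 0.02  0.66  1.33 -0.46  1.43 -2.53] 0.0 [-0.24  0.44  1.54  0.45  0.97 -2.56] 0.575
   low [-0.18  0.49  1.69  0.36  0.71 -2.56] 0.671
```

```bash
python3 - <<'E'
from kin import *
Rc=Ro.from_quat(np.array([.822,.508,.219,-.132]));q=Q[4]
for s in range(0,13):
    q,e=ik(np.array([.65,-.22,.13]),Ro.from_rotvec(np.array([-.893,.447,0])*np.pi/2*s/12)*Rc,q)
    print(q.round(2),round(e,4))
q,e=ik(np.array([.65,-.22,.05]),Ro.from_rotvec(np.array([-.893,.447,0])*np.pi/2*s/12)*Rc,q);print(q.round(2),e)
E
```

```text
[-0.58  0.58  1.48  0.56  1.2  -0.36] 0.0
[-0.52  0.56  1.47  0.42  1.17 -0.24] 0.0
[-0.46  0.55  1.45  0.28  1.15 -0.12] 0.0
[-0.4   0.55  1.44  0.14  1.15  0.  ] 0.0
[-0.34  0.55  1.42 -0.01  1.16  0.12] 0.0
[-0.28  0.57  1.4  -0.15  1.2   0.24] 0.0
[-0.22  0.59  1.39 -0.28  1.24  0.34] 0.0
[-0.16  0.62  1.37 -0.4   1.29  0.43] 0.0
[-0.11  0.65  1.36 -0.51  1.36  0.51] 0.0
[-0.07  0.69  1.34 -0.61  1.43  0.58] 0.0
[-0.03  0.73  1.33 -0.71  1.5   0.64] 0.0
[ 0.    0.78  1.31 -0.79  1.57  0.69] 0.0
[ 0.03  0.83  1.3  -0.88  1.65  0.73] 0.0
[ 0.03  0.92  1.34 -0.87  1.57  0.82] 4.872768855079812e-13
```

```bash
python3 -m creep '[[-0.067,-0.114,0.117,-0.037,0.0186,0,255],[-0.067,-0.114,0.117,-0.074,0.037,0,255],[-0.067,-0.114,0.117,-0.11,0.056,0,255],[-0.067,-0.114,0.117,-0.149,0.0745,0,255],[-0.067,-0.114,0.117,-0.186,0.093,0,255],[-0.067,-0.114,0.117,-0.223,0.112,0,255],[-0.067,-0.114,0.117,-0.26,0.13,0,255],[-0.067,-0.114,0.117,-0.298,0.149,0,255],[-0.067,-0.114,0.117,-0.335,0.168,0,255],[-0.067,-0.114,0.117,-0.372,0.186,0,255],[-0.067,-0.114,0.117,-0.41,0.205,0,255],[-0.067,-0.114,0.117,-0.4465,0.2235,0,255]]' 45
python3 -m creep '[[0,0,0,0,0,0,255],[0,0,0,0,0,0,255]]' 45
python3 - <<'E'
from h import *
from scipy.spatial.transform import Rotation as Ro
s=sense();q=s['eef_rot'];R=Ro.from_quat(q[[1,2,3,0]])
g=Ro.from_quat(np.array([.822,.508,.218,-.134])) # at grasp
c=np.array([-.445,-.8955,0]);up=(R*g.inv()).apply(c)
print(s['tcp_pos'],R.as_matrix().round(3).tolist(),"bottle axis now",up.round(4),"fix rotvec/180",(np.cross(up,[0,0,1])/np.pi).round(4))
for n in("side","top"):
    i=get_image(n);print(n,proj(i,s['tcp_pos']))
    u,v=proj(i,s['tcp_pos']).astype(int);c=i['color'][max(v-60,0):v+60,u-50:u+50]
    cv2.imwrite(f'pics/g_{n}.png',cv2.resize(c,None,fx=4,fy=4,interpolation=cv2.INTER_CUBIC))
E
```

```text
t: 5.62
tcp_pos: [0.651, -0.2184, 0.1303]
eef_rot: [0.251, 0.749, 0.465, -0.4]
contact_force: [-0.7, 0.2, -4.4]
grip_width: 0.0576
t: 5.78
tcp_pos: [0.6513, -0.2166, 0.1276]
eef_rot: [0.249, 0.749, 0.466, -0.4]
contact_force: [-0.5, -0.6, -2.9]
grip_width: 0.0576
[ 0.65127875 -0.21655279  0.12760643] [[0.246, 0.897, -0.367], [0.5, -0.441, -0.745], [-0.831, 0.0, -0.557]] bottle axis now [-0.0297 -0.0666  0.9973] fix rotvec/180 [-0.0212  0.0095  0.    ]
side [384.87252639 198.89784276]
top [363.66213167 138.46123296]
```

View pics/g_side.png

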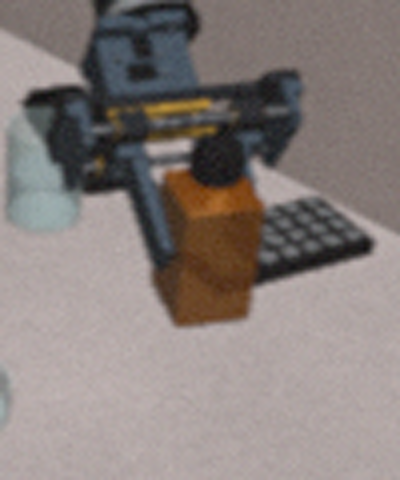

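```bash
python3 -m creep '[[0,0,0,-0.021,0.0095,0,255],[0,0,-0.06,-0.021,0.0095,0,255],[0,0,-0.11,-0.021,0.0095,0,255],[0,0,-0.138,-0.021,0.0095,0,255],[0,0,-0.138,-0.021,0.0095,0,255],[0,0,-0.138,-0.021,0.0095,0,255]]' 45
python3 -m creep '[[0,0,-0.003,0,0,0,255],[0,0,-0.006,0,0,0,255],[0,0,-0.009,0,0,0,255],[0,0,-0.009,0,0,0,255]]' 45
python3 - <<'E'
from h import *
from scipy.spatial.transform import Rotation as Ro
s=sense();q=s['eef_rot'];R=Ro.from_quat(q[[1,2,3,0]])
g=Ro.from_quat(np.array([.822,.508,.218,-.134])) # at grasp
up=(R*g.inv()).apply([-.445,-.8955,0]);print(up,s['wrist_torque'])
E
```

```text
t: 6.38
tcp_pos: [0.6513, -0.2199, 0.0637]
eef_rot: [0.268, 0.736, 0.454, -0.424]
contact_force: [0.3, 0.9, -3.1]
grip_width: 0.0577
t: 6.72
tcp_pos: [0.6515, -0.2199, 0.0599]
eef_rot: [0.268, 0.737, 0.454, -0.424]
contact_force: [0.3, 0.7, -3.9]
grip_width: 0.0578
[-0.00800541  0.00148029  0.99993948] [ 0.95054834 -0.35155585 -0.02293982]
```

```bash
python3 -m creep '[[0,0,-0.005,0,0.001,0,255],[0,0,-0.01,0,0.002,0,255],[0,0,-0.015,0,0.002,0,255],[0,0,-0.015,0,0.002,0,255]]' 45
python3 -m creep '[[0,0,-0.003,0,0,0,255],[0,0,-0.006,0,0,0,255],[0,0,-0.006,0,0,0,255]]' 45
python3 -m creep '[[0,0,-0.003,0,0,0,255],[0,0,-0.006,0,0,0,255],[0,0,-0.006,0,0,0,255]]' 45
python3 -c "
from h import *
print(sense()['wrist_torque'])"
```

```text
t: 7.05
tcp_pos: [0.6513, -0.2198, 0.0515]
eef_rot: [0.266, 0.735, 0.455, -0.426]
contact_force: [-0.4, -0.7, -3.1]
grip_width: 0.0575
t: 7.3
tcp_pos: [0.6514, -0.2198, 0.0504]
eef_rot: [0.267, 0.735, 0.454, -0.427]
contact_force: [0.5, 2.4, 4.9]
grip_width: 0.0579
t: 7.55
tcp_pos: [0.6515, -0.2196, 0.0506]
eef_rot: [0.269, 0.734, 0.453, -0.428]
contact_force: [-0.3, 4.2, 10.5]
grip_width: 0.0579
[ 0.00540812  0.80970572 -0.40917562]
```

```bash
python3 -m creep '[[0,0,0,0,0,0,255],[0,0,0,0,0,0,140],[0,0,0,0,0,0,80],[0,0,0,0,0,0,40],[0,0,0,0,0,0,0],[0,0,0,0,0,0,0],[0,0,0,0,0,0,0],[0,0,0,0,0,0,0],[0,0,0,0,0,0,0]]' 45
python3 - <<'E'
from h import *
from scipy.spatial.transform import Rotation as Ro
s=sense();q=s['eef_rot'];R=Ro.from_quat(q[[1,2,3,0]]).as_matrix()
print("retreat .12:",(-R[:,2]*.12/.5).round(3),"y axis",R[:,1])
E
```

```text
t: 8.3
tcp_pos: [0.6514, -0.2197, 0.0505]
eef_rot: [0.269, 0.734, 0.453, -0.428]
contact_force: [0.0, -0.1, -0.6]
grip_width: 0.091
retreat .12: [0.093 0.188 0.117] y axis [ 0.89540868 -0.44519945  0.00638253]
```

```bash
python3 -m creep '[[0.02,0.04,0.026,0,0,0,0],[0.05,0.1,0.063,0,0,0,0],[0.093,0.188,0.117,0,0,0,0],[0.093,0.188,0.117,0,0,0,0],[0.093,0.188,0.2,0,0,0,0],[0.093,0.188,0.3,0,0,0,0],[0.093,0.188,0.4,0,0,0,0],[0.093,0.188,0.4,0,0,0,0]]' 45
python3 -m creep '[[0,0,0,0.037,-0.0185,0,0],[0,0,0,0.075,-0.037,0,0],[0,0,0,0.112,-0.056,0,0],[-0.02,-0.04,0,0.149,-0.074,0,0],[-0.04,-0.08,0,0.187,-0.093,0,0],[-0.06,-0.12,0,0.224,-0.111,0,0],[-0.08,-0.16,0,0.261,-0.13,0,0],[-0.093,-0.188,0,0.3025,-0.1505,0,0],[-0.093,-0.188,0,0.3025,-0.1505,0,0],[-0.093,-0.188,0,0.3025,-0.1505,0,0],[-0.093,-0.188,0,0.3025,-0.1505,0,0]]' 45
python3 - <<'E'
from h import *
from scipy.spatial.transform import Rotation as Ro
s=sense();q=s['eef_rot'];R=Ro.from_quat(q[[1,2,3,0]]).as_matrix()
print(s['tcp_pos'],R.round(3).tolist())
i=get_image('wrist');save(i,'w3');j=get_image('top')
import pickle;pickle.dump((i,j),open('w3.pkl','wb'))
for k in(i,j):print(proj(k,[.6514,-.2197,.134]),proj(k,[.6514,-.2197,.1]))
a=i['color'];b=j['color'][90:210,300:420];b=cv2.resize(b,(400,400))
cv2.imwrite('pics/w3.png',cv2.resize(np.hstack([a,b]),None,fx=.76,fy=.76,interpolation=cv2.INTER_AREA))
E
```

```text
t: 8.97
tcp_pos: [0.6986, -0.1256, 0.2574]
eef_rot: [0.271, 0.736, 0.451, -0.425]
contact_force: [0.5, 0.0, 2.0]
grip_width: 0.0911
t: 9.88
tcp_pos: [0.6514, -0.2207, 0.2576]
eef_rot: [0.002, 0.854, 0.52, 0.003]
contact_force: [-0.3, 0.1, -0.2]
grip_width: 0.0912
[ 0.65135106 -0.22068755  0.25755474] [[0.459, 0.888, 0.008], [0.888, -0.459, -0.001], [0.003, 0.007, -1.0]]
[317.24962865 196.88083238] [317.18204461 187.51954043]
[365.38918987 137.8084297 ] [363.67397396 140.90133934]
```

View pics/w3.png

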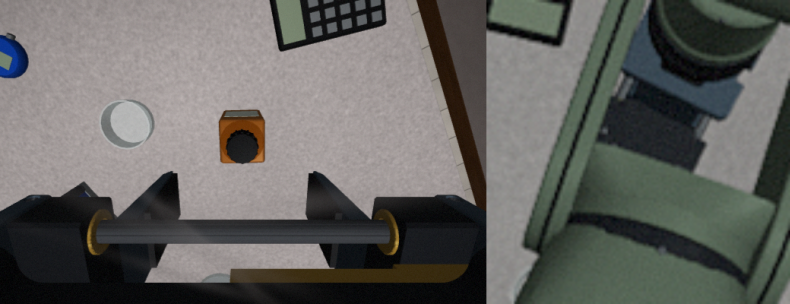

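```bash
python3 - <<'E'
from h import *
import pickle
i,j=pickle.load(open('w3.pkl','rb'));c=i['color'];hsv=cv2.cvtColor(c,cv2.COLOR_BGR2HSV)
d=(c.max(2)<45).astype(np.uint8);d[:, :285]=0;d[:,352:]=0;d[:165]=0;d[218:]=0
n,l,st,ce=cv2.connectedComponentsWithStats(d);k=1+st[1:,4].argmax();print(st[k],ce[k])
(x,y),r=cv2.minEnclosingCircle(cv2.findNonZero((l==k).astype(np.uint8)));print(x,y,r,ray(i,x,y,.134).round(4),ray(i,*ce[k],.128).round(4))
m=((hsv[...,0]<22)&(hsv[...,1]>120)&(hsv[...,2]>50)).astype(np.uint8);m[:,:280]=0;m[:,355:]=0;m[:135]=0;m[218:]=0
rr=cv2.minAreaRect(cv2.findNonZero(m));bx=cv2.boxPoints(rr);print(rr)
for p in bx: print(p,ray(i,*p,.1).round(4))
E
```

```text
[ 297  170   43   45 1445] [318.19377163 192.35086505]
318.4259338378906 192.0 22.324222564697266 [ 0.6543 -0.2163  0.134 ] [ 0.6533 -0.2179  0.128 ]
((317.5, 179.5), (69.0, 59.0), 90.0)
[288. 145.] [ 0.6461 -0.1712  0.1   ]
[347. 145.] [ 0.6947 -0.1964  0.1   ]
[347. 214.] [ 0.6651 -0.257   0.1   ]
[288. 214.] [ 0.6136 -0.2303  0.1   ]
```

```bash
python3 -m creep '[[0.004,0.006,0,0,0.0025,0,0],[0.004,0.006,-0.08,0,0.0025,0,0],[0.004,0.006,-0.16,0,0.0025,0,0],[0.004,0.006,-0.24,0,0.0025,0,0],[0.004,0.006,-0.281,0,0.0025,0,0],[0.004,0.006,-0.281,0,0.0025,0,0],[0.004,0.006,-0.281,0,0.0025,0,0]]' 40
python3 -m creep '[[0,0,0,0,0,0,255],[0,0,0,0,0,0,255],[0,0,0,0,0,0,255],[0,0,0,0,0,0,255],[0,0,0,0,0,0,255],[0,0,0,0,0,0,255],[0,0,0,0,0,0,255],[0,0,0,0,0,0,255],[0,0,0,0,0,0,255]]' 40
```

```text
t: 10.57
tcp_pos: [0.655, -0.2134, 0.1151]
eef_rot: [-0.001, 0.852, 0.523, -0.001]
contact_force: [-0.0, -0.6, -0.1]
grip_width: 0.0914
t: 11.32
tcp_pos: [0.655, -0.2135, 0.1151]
eef_rot: [-0.001, 0.853, 0.523, -0.001]
contact_force: [1.0, -0.9, -0.4]
grip_width: 0.0352
```

```bash
python3 -m creep '[[0,0,0.01,0,0,0,255],[0,0,0.03,0,0,0,255],[0,0,0.07,0,0,0,255],[0,0,0.13,0,0,0,255],[0,0,0.19,0,0,0,255],[0,0,0.25,0,0,0,255],[0,0,0.31,0,0,0,255],[0,0.03,0.36,0,0,0,255],[-0.01,0.08,0.38,0,0,0,255],[-0.02,0.14,0.38,0,0,0.02,255],[-0.03,0.2,0.38,0,0,0.04,255],[-0.04,0.26,0.38,0,0,0.06,255]]' 40
python3 -m creep '[[-0.01,0.06,0,0,0,0.015,255],[-0.02,0.12,0,0,0,0.03,255],[-0.03,0.18,0,0,0,0.045,255],[-0.04,0.24,0,0,0,0.06,255],[-0.05,0.3,0,0,0,0.075,255],[-0.06,0.36,0,0,0,0.09,255],[-0.07,0.42,0,0,0,0.105,255],[-0.08,0.48,0,0,0,0.12,255],[-0.085,0.54,0,0,0,0.125,255],[-0.085,0.59,0,0,0,0.125,255],[-0.085,0.63,0,0,0,0.125,255],[-0.085,0.63,0,0,0,0.125,255]]' 40
python3 -m creep '[[0,0,0,0,0,0,255],[0,0,0,0,0,0,255]]' 40
python3 - <<'E'
from h import *
from scipy.spatial.transform import Rotation as Ro
s=sense();q=s['eef_rot'];R=Ro.from_quat(q[[1,2,3,0]]).as_matrix()
print(s['tcp_pos'],R.round(3).tolist(),s['qpos'].round(2))
i=get_image('wrist');j=get_image('side');k=get_image('top')
import pickle;pickle.dump((i,j,k),open('w4.pkl','wb'))
a=i['color'];b=cv2.resize(j['color'][60:220,180:340],(400,400),interpolation=cv2.INTER_CUBIC)
cv2.imwrite('pics/w4.png',cv2.resize(np.hstack([a,b]),None,fx=.76,fy=.76,interpolation=cv2.INTER_AREA))
E
```

```text
t: 12.32
tcp_pos: [0.6344, -0.0825, 0.3058]
eef_rot: [-0.001, 0.799, 0.602, -0.001]
contact_force: [-0.1, -0.2, -4.1]
grip_width: 0.0351
t: 13.32
tcp_pos: [0.5911, 0.2368, 0.3058]
eef_rot: [-0.002, 0.665, 0.747, -0.001]
contact_force: [0.4, -0.7, -4.2]
grip_width: 0.0351
t: 13.48
tcp_pos: [0.5908, 0.2371, 0.3058]
eef_rot: [-0.002, 0.664, 0.747, -0.001]
contact_force: [0.1, -1.7, -4.1]
grip_width: 0.0352
[0.59076836 0.23708887 0.30581382] [[-0.117, 0.993, -0.004], [0.993, 0.117, 0.002], [0.002, -0.004, -1.0]] [0.36 0.39 1.26 0.   1.5  0.24]
```

View pics/w4.png

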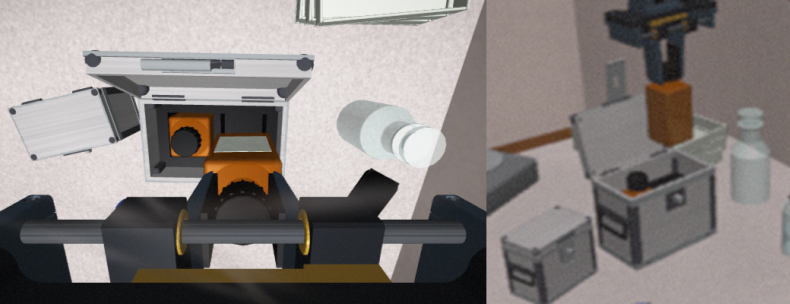

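```bash
python3 - <<'E'
from h import *
import pickle
i,j,k=pickle.load(open('w4.pkl','rb'))
save(i,'w4z',(170,100,400,250),3.4)
for X in [(0,0)]:
  pass
c0=np.array([.554,.228]);y=np.radians(6);R=np.array([[np.cos(y),-np.sin(y)],[np.sin(y),np.cos(y)]])
for n,p in dict(rl=(-.093,.055),rr=(.093,.055),fl=(-.093,-.055),fr=(.093,-.055),twin=(-.038,0)).items():
  w=c0+R@np.array(p); print(n,((proj(i,[*w,.138 if n!='twin' else .146])-[170,100])*3.4).round(0))
E
```

```text
rl [ 43. 111.]
rr [709. 120.]
fl [ 79. 477.]
fr [687. 485.]
twin [244. 311.]
```

View pics/w4z.png

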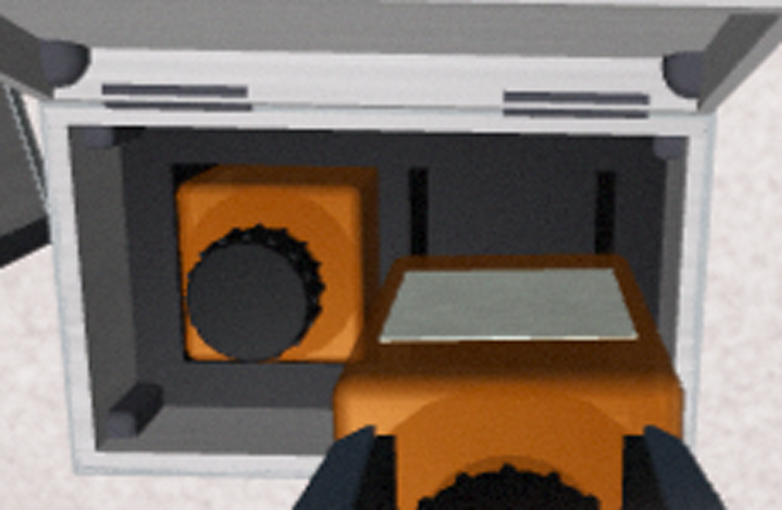

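```bash
python3 - <<'E'
from h import *
import pickle
i,j,k=pickle.load(open('w4.pkl','rb'))
f=lambda u,v,z:ray(i,170+u/3.4,100+v/3.4,z)[:2]
rl,rr,fl,tw=f(42,102,.138),f(716,112,.138),f(73,474,.138),f(250,300,.146)
print(rl,rr,fl,tw,np.linalg.norm(rl-rr),np.linalg.norm(rl-fl))
d=rr-rl;y=np.arctan2(d[1],d[0]);print(np.degrees(y))
e=d/np.linalg.norm(d);n=np.array([-e[1],e[0]])
print('ctr from rear',(rl+rr)/2-.055*n,'from left',(rl+fl)/2+.093*e,'from twin',tw+.038*e)
cl,cr=f(410,200,.095),f(615,200,.095);print('cell edges',cl,cr,np.linalg.norm(cl-cr),'mid x along e rel ctr')
ctr=((rl+rr)/2-.055*n);print((cl-ctr)@e,(cr-ctr)@e,(tw-ctr)@e,(tw-ctr)@n)
E
```

```text
[0.45533537 0.27535728] [0.64220003 0.29479678] [0.46545448 0.16423005] [0.51771393 0.22759288] 0.18787308549644094 0.11158699319224957
5.939109088580521
ctr from rear [0.55445863 0.23037225] from left [0.55289574 0.22941651] from twin [0.55550996 0.2315248 ]
cell edges [0.55687252 0.25287248] [0.62239437 0.2606725 ] 0.06598449084891465 mid x along e rel ctr
0.004729070541291372 0.07070630549681559 -0.036835057012014324 0.0010375830453251203
```

```bash
python3 -m creep '[[0.002,0.0015,-0.03,0,0,-0.003,255],[0.002,0.0015,-0.08,0,0,-0.003,255],[0.002,0.0015,-0.13,0,0,-0.003,255],[0.002,0.0015,-0.165,0,0,-0.003,255],[0.002,0.0015,-0.18,0,0,-0.003,255],[0.002,0.0015,-0.18,0,0,-0.003,255]]' 40
python3 -m creep '[[0,0,-0.015,0,0,0,255],[0,0,-0.03,0,0,0,255],[0,0,-0.045,0,0,0,255],[0,0,-0.055,0,0,0,255],[0,0,-0.055,0,0,0,255]]' 40
```

```text
t: 14.13
tcp_pos: [0.5913, 0.2355, 0.214]
eef_rot: [-0.003, 0.669, 0.743, -0.003]
contact_force: [-1.2, -0.1, -3.4]
grip_width: 0.035
t: 14.55
tcp_pos: [0.5909, 0.2356, 0.1853]
eef_rot: [-0.003, 0.669, 0.743, -0.003]
contact_force: [-0.2, 1.8, -5.0]
grip_width: 0.035
```

```bash
python3 -m creep '[[0,0,-0.02,0,0,0,255],[0,0,-0.04,0,0,0,255],[0,0,-0.06,0,0,0,255],[0,0,-0.08,0,0,0,255],[0,0,-0.095,0,0,0,255],[0,0,-0.1,0,0,0,255],[0,0,-0.1,0,0,0,255]]' 40
python3 -m creep '[[0,0,-0.005,0,0,0,255],[0,0,-0.01,0,0,0,255],[0,0,-0.014,0,0,0,255],[0,0,-0.018,0,0,0,255],[0,0,-0.018,0,0,0,255]]' 40
```

```text
t: 15.13
tcp_pos: [0.5902, 0.2357, 0.1339]
eef_rot: [-0.004, 0.669, 0.743, -0.004]
contact_force: [-1.2, 3.0, -5.7]
grip_width: 0.035
t: 15.55
tcp_pos: [0.5905, 0.2362, 0.1274]
eef_rot: [-0.004, 0.669, 0.743, -0.003]
contact_force: [-3.9, 4.8, 8.1]
grip_width: 0.0353
```

```bash
python3 -m creep '[[0,0,0.001,0,0,0,180],[0,0,0.001,0,0,0,140],[0,0,0.001,0,0,0,110],[0,0,0.001,0,0,0,110],[0,0,0.001,0,0,0,110],[0,0,0.001,0,0,0,110]]' 40
python3 -m creep '[[0,0,0.02,0,0,0,110],[0,0,0.05,0,0,0,110],[0,0,0.1,0,0,0,110],[0,0,0.17,0,0,0,110],[0,0,0.24,0,0,0,110],[0,0,0.3,0,0,0,110],[0,0,0.36,0,0,0,110],[0,-0.06,0.4,0,0,0,110],[0,-0.12,0.4,0,0,0,110],[0,-0.18,0.4,0,0,0,110],[0,-0.18,0.4,0,0,0,110]]' 40
python3 - <<'E'
from h import *
i=get_image('wrist');j=get_image('side');k=get_image('top')
import pickle;pickle.dump((i,j,k),open('w5.pkl','wb'))
b=cv2.resize(j['color'][80:220,180:320],(400,400),interpolation=cv2.INTER_CUBIC)
cv2.imwrite('pics/w5.png',cv2.resize(np.hstack([i['color'],b]),None,fx=.76,fy=.76,interpolation=cv2.INTER_AREA))
E
```

```text
t: 16.05
tcp_pos: [0.5907, 0.2358, 0.1278]
eef_rot: [-0.004, 0.669, 0.743, -0.003]
contact_force: [-0.4, -0.1, -0.4]
grip_width: 0.0519
t: 16.97
tcp_pos: [0.5908, 0.141, 0.3296]
eef_rot: [-0.002, 0.671, 0.742, -0.003]
contact_force: [0.4, 0.4, -0.9]
grip_width: 0.0518
```

View pics/w5.png

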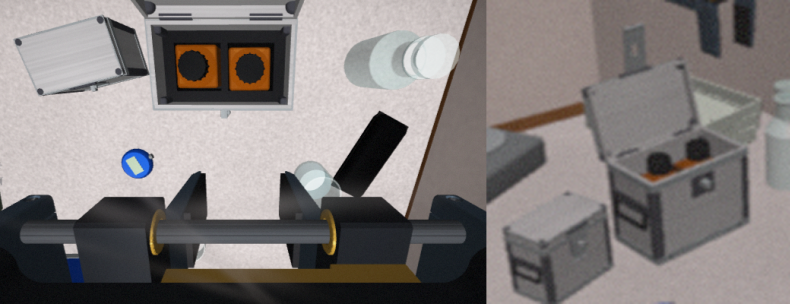

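```bash
python3 -m creep '[[0,0,0.06,0,0,0.038,255],[0,0,0.12,0,0,0.076,255],[0,0,0.18,0,0,0.115,255],[-0.03,0.05,0.18,0,0,0.153,255],[-0.06,0.11,0.18,0,0,0.19,255],[-0.09,0.17,0.18,0,0,0.23,255],[-0.12,0.23,0.18,0,0,0.27,255],[-0.15,0.29,0.18,0,0,0.305,255],[-0.18,0.35,0.18,0,0,0.345,255],[-0.21,0.4,0.18,0,0,0.38,255],[-0.231,0.443,0.18,0,0,0.42,255],[-0.231,0.443,0.18,0,0,0.46,255]]' 20
python3 -m creep '[[0,0,0,0,0,0.04,255],[0,0,0,0,0,0.045,255],[0,0,0,0,0,0.045,255]]' 20
python3 - <<'E'
from h import *
from scipy.spatial.transform import Rotation as Ro
s=sense();q=s['eef_rot'];R=Ro.from_quat(q[[1,2,3,0]]).as_matrix()
print(s['tcp_pos'],R.round(3).tolist(),s['qpos'].round(2))
i=get_image('wrist');j=get_image('top');k=get_image('side')
import pickle;pickle.dump((i,j,k),open('w6.pkl','wb'))
b=cv2.resize(k['color'][60:220,180:340],(400,400),interpolation=cv2.INTER_CUBIC)
cv2.imwrite('pics/w6.png',cv2.resize(np.hstack([i['color'],b]),None,fx=.76,fy=.76,interpolation=cv2.INTER_AREA))
E
```

```text
t: 18.12
tcp_pos: [0.4722, 0.3725, 0.4179]
eef_rot: [-0.002, 0.005, 1.0, -0.003]
contact_force: [-0.5, -0.5, 0.4]
grip_width: 0.0005
t: 18.37
tcp_pos: [0.4713, 0.3741, 0.4177]
eef_rot: [-0.002, -0.067, 0.998, -0.003]
contact_force: [0.2, -0.3, 0.3]
grip_width: 0.0004
[0.47131186 0.37409653 0.4176687 ] [[-0.991, -0.135, -0.004], [-0.135, 0.991, -0.007], [0.004, -0.007, -1.0]] [ 0.65  0.32  1.08 -0.    1.74 -1.05]
```

View pics/w6.png

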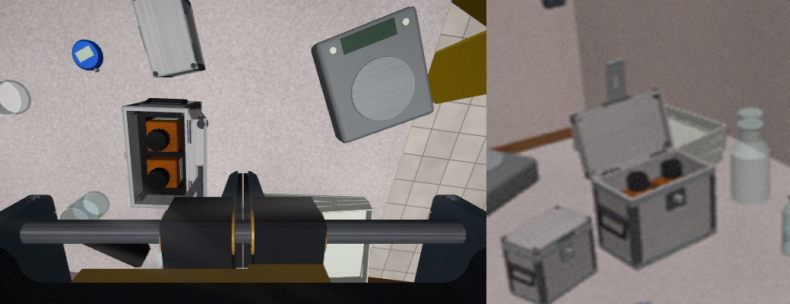

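```bash
python3 -m creep '[[-0.008,0,-0.07,0,0,-0.01,255],[-0.008,0,-0.15,0,0,-0.01,255],[-0.008,0,-0.23,0,0,-0.01,255],[-0.008,0,-0.3,0,0,-0.01,255],[-0.008,0,-0.36,0,0,-0.01,255],[-0.008,0,-0.383,0,0,-0.01,255],[-0.008,0,-0.383,0,0,-0.01,255]]' 20
python3 -m creep '[[0.002,-0.02,0,0,0,0,255],[0.004,-0.045,0,0,0,0,255],[0.007,-0.07,0,0,0,0,255],[0.009,-0.09,0,0,0,0,255],[0.011,-0.11,0,0,0,0,255],[0.0135,-0.131,0,0,0,0,255],[0.0165,-0.161,0.001,0,0,0,255],[0.02,-0.191,0.002,0,0,0,255],[0.02,-0.191,0.002,0,0,0,255]]' 20
python3 - <<'E'
from h import *
k=get_image('side')
b=cv2.resize(k['color'][60:220,180:340],(600,600),interpolation=cv2.INTER_CUBIC)
cv2.imwrite('pics/w7.png',b)
E
```

```text
t: 19.1
tcp_pos: [0.4663, 0.3717, 0.2225]
eef_rot: [-0.005, -0.05, 0.999, -0.006]
contact_force: [0.5, -0.9, -0.1]
grip_width: 0.0002
t: 19.85
tcp_pos: [0.4762, 0.2724, 0.2234]
eef_rot: [-0.006, -0.049, 0.999, -0.007]
contact_force: [-0.4, 0.9, -0.2]
grip_width: 0.0006
```

View pics/w7.png

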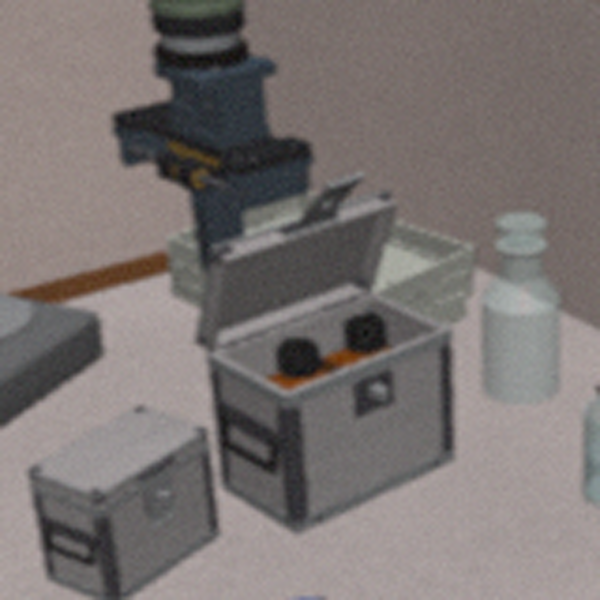

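```bash
python3 -m creep '[[0.002,-0.018,-0.003,0,0,0,255],[0.0036,-0.035,-0.007,0,0,0,255],[0.006,-0.055,-0.02,0,0,0,255],[0.008,-0.075,-0.035,0,0,0,255],[0.0095,-0.09,-0.054,0,0,0,255],[0.011,-0.106,-0.073,0,0,0,255],[0.012,-0.113,-0.088,0,0,0,255],[0.012,-0.117,-0.1,0,0,0,255],[0.012,-0.117,-0.1,0,0,0,255]]' 20
python3 -m creep '[[0,-0.004,-0.006,0,0,0,255],[0,-0.006,-0.012,0,0,0,255],[0,-0.006,-0.018,0,0,0,255],[0,-0.006,-0.024,0,0,0,255],[0,-0.006,-0.024,0,0,0,255]]' 20
```

```text
t: 20.65
tcp_pos: [0.481, 0.2141, 0.1711]
eef_rot: [-0.008, -0.048, 0.999, -0.008]
contact_force: [-0.1, -0.1, -0.3]
grip_width: 0.0006
t: 21.07
tcp_pos: [0.4811, 0.2112, 0.1641]
eef_rot: [-0.006, -0.049, 0.999, -0.007]
contact_force: [-8.9, -4.2, 28.6]
grip_width: 0.0009
```

```bash
python3 -m creep '[[0,0,0.03,0,0,0,255],[0,0,0.1,0,0,0,255],[0,0,0.18,0,0,0,255],[0,0,0.26,0,0,-0.038,255],[0.03,-0.05,0.3,0,0,-0.076,255],[0.06,-0.11,0.3,0,0,-0.115,255],[0.09,-0.17,0.3,0,0,-0.153,255],[0.12,-0.23,0.3,0,0,-0.19,255],[0.15,-0.29,0.3,0,0,-0.23,255],[0.18,-0.33,0.3,0,0,-0.27,255],[0.18,-0.36,0.3,0,0,-0.305,255],[0.18,-0.36,0.3,0,0,-0.34,255]]' 20
python3 -m creep '[[0,0,0,0,0,-0.04,255],[0,0,0,0,0,-0.08,255],[0,0,0,0,0,-0.12,255],[0,0,0,0,0,-0.15,255],[0,0,0,0,0,-0.15,255],[0,0,0,0,0,-0.15,255]]' 20
python3 - <<'E'
from h import *
s=sense();print(s['tcp_pos'],s['eef_rot'].round(3),s['qpos'].round(2))
i=get_image('wrist');k=get_image('side')
import pickle;pickle.dump((i,k),open('w8.pkl','wb'))
b=cv2.resize(k['color'][80:220,180:320],(400,400),interpolation=cv2.INTER_CUBIC)
cv2.imwrite('pics/w8.png',cv2.resize(np.hstack([i['color'],b]),None,fx=.76,fy=.76,interpolation=cv2.INTER_AREA))
from kin import *
q=s['qpos'];R=Ro.from_quat(s['eef_rot'][[1,2,3,0]])
y=np.radians(5.9);M=Ro.from_euler('z',y);C=np.array([.5545,.2297,0])
ex=M.apply([1,0,0]);t=np.radians(60);dz=M.apply([0,np.sin(t),-np.cos(t)])
Rt=Ro.from_matrix(np.array([np.cross(ex,dz),ex,dz]).T)
print('turn',((Rt*R.inv()).as_rotvec()/np.pi).round(4))
H=np.array([0,-.0575,.147])
for a in [(-.055,.05),(-.0508,-.0074),(-.0475,-.0287),(-.0315,-.0511),(-.0244,-.0626),(-.009,-.074),(-.002,-.074)]:
    X=C+M.apply(H+[0,a[0]-.0069,a[1]+.004]);q,e=ik(X,Rt,q);print(X.round(4),q.round(2),round(e,4))
E
```

```text
t: 22.07
tcp_pos: [0.5717, 0.0284, 0.3133]
eef_rot: [-0.009, 0.47, 0.882, -0.004]
contact_force: [0.2, 0.5, -0.3]
grip_width: 0.0003
t: 22.57
tcp_pos: [0.5716, 0.0285, 0.3131]
eef_rot: [-0.01, 0.662, 0.749, -0.002]
contact_force: [-0.3, 0.3, -0.5]
grip_width: 0.0006
[0.57162445 0.02853795 0.31314419] [-0.01   0.662  0.749 -0.002] [ 0.02  0.28  1.39  0.01  1.49 -0.1 ]
turn [ 0.3277  0.0325 -0.0085]
[0.5668 0.1109 0.201 ] [-0.3   0.55  1.69  0.92  1.52 -0.77] 0.0
[0.5663 0.1151 0.1436] [-0.29  0.62  1.74  0.94  1.45 -0.86] 0.0
[0.566  0.1184 0.1223] [-0.29  0.65  1.76  0.94  1.42 -0.89] 0.0
[0.5644 0.1343 0.0999] [-0.26  0.67  1.79  0.97  1.38 -0.93] 0.0
[0.5636 0.1414 0.0884] [-0.25  0.69  1.8   0.98  1.36 -0.95] 0.0
[0.562  0.1567 0.077 ] [-0.23  0.7   1.82  1.    1.33 -0.96] 0.0
[0.5613 0.1637 0.077 ] [-0.22  0.7   1.82  1.01  1.32 -0.96] 0.0
```

View pics/w8.png

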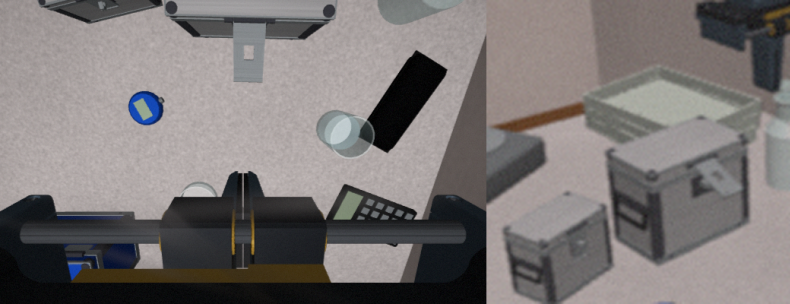

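```bash
python3 -m creep '[[0,0,0,0.036,0.0036,-0.001,255],[0,0,0,0.073,0.007,-0.002,255],[0,0,0,0.109,0.011,-0.003,255],[0,0,0,0.146,0.0145,-0.004,255],[0,0,0,0.182,0.018,-0.005,255],[0,0.03,-0.03,0.218,0.0217,-0.006,255],[-0.003,0.06,-0.07,0.255,0.025,-0.007,255],[-0.006,0.09,-0.11,0.291,0.029,-0.008,255],[-0.01,0.13,-0.16,0.3277,0.0325,-0.0085,255],[-0.01,0.165,-0.2,0.3277,0.0325,-0.0085,255],[-0.01,0.165,-0.22,0.3277,0.0325,-0.0085,255],[-0.01,0.165,-0.22,0.3277,0.0325,-0.0085,255]]' 20
python3 - <<'E'
from h import *
from kin import *
import pickle
i,k=pickle.load(open('w8.pkl','rb'))
print('strap end ray',ray(i,249/.76,82/.76,.12),'case mid-front x', (np.array([.5545,.2297])+Ro.from_euler('z',5.9,degrees=True).apply([0,-.128,0])[:2]))
s=sense();R=Ro.from_quat(s['eef_rot'][[1,2,3,0]]);print(s['tcp_pos'],R.as_matrix()[:,2],R.as_matrix()[:,1])
E
```

```text
t: 23.67
tcp_pos: [0.5658, 0.1114, 0.2009]
eef_rot: [-0.373, 0.58, 0.643, 0.334]
contact_force: [0.1, -0.1, 0.5]
grip_width: 0.0002
strap end ray [0.56789577 0.10436802 0.12      ] case mid-front x [0.56765744 0.10237804]
[0.56584916 0.11140793 0.20093427] [-0.09206431  0.86137301 -0.4995605 ] [ 0.99457101  0.10398334 -0.00399562]
```

```bash
python3 -m creep '[[0,0.002,-0.04,0,0,0,255],[0.001,0.005,-0.08,0,0,0,255],[0.001,0.0074,-0.115,0,0,0,255],[0,0.01,-0.137,0,0,0,255],[0,0.014,-0.157,0,0,0,255],[-0.001,0.025,-0.173,0,0,0,255],[-0.002,0.036,-0.188,0,0,0,255],[-0.003,0.046,-0.202,0,0,0,255],[-0.0044,0.06,-0.225,0,0,0,255],[-0.0044,0.06,-0.225,0,0,0,255]]' 20
python3 - <<'E'
from h import *
s=sense();print(s['tcp_pos'],s['contact_force'])
i=get_image('wrist');k=get_image('side')
b=cv2.resize(k['color'][80:220,180:320],(400,400),interpolation=cv2.INTER_CUBIC)
cv2.imwrite('pics/w9.png',cv2.resize(np.hstack([i['color'],b]),None,fx=.76,fy=.76,interpolation=cv2.INTER_AREA))
E
```

```text
t: 24.5
tcp_pos: [0.5631, 0.142, 0.0869]
eef_rot: [-0.373, 0.58, 0.643, 0.333]
contact_force: [0.5, -0.8, -1.0]
grip_width: 0.0005
[0.56312589 0.14202873 0.08688631] [ 0.50368829 -0.80416718 -0.96827298]
```

View pics/w9.png

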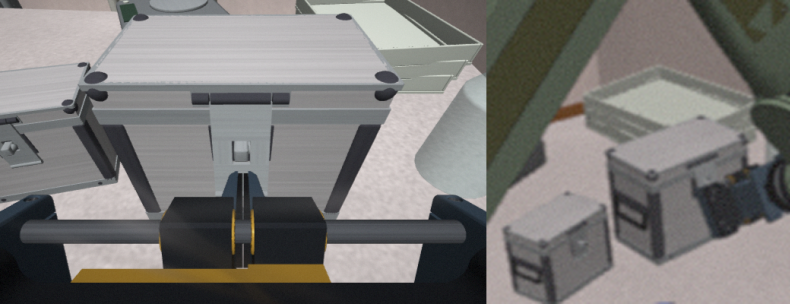

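```bash
python3 -m creep '[[-0.001,0.01,-0.007,0,0,0,255],[-0.001,0.02,-0.014,0,0,0,255],[-0.002,0.029,-0.02,0,0,0,255],[-0.002,0.029,-0.02,0,0,0,255]]' 20
python3 -m creep '[[0,0.004,0,0,0,0,255],[0,0.008,0,0,0,0,255],[-0.001,0.012,0,0,0,0,255],[-0.001,0.012,0,0,0,0,255]]' 20
```

```text
t: 24.93
tcp_pos: [0.5623, 0.1565, 0.0777]
eef_rot: [-0.373, 0.58, 0.643, 0.333]
contact_force: [0.0, -0.6, -0.2]
grip_width: 0.0005
t: 25.27
tcp_pos: [0.5625, 0.1589, 0.0774]
eef_rot: [-0.37, 0.581, 0.644, 0.332]
contact_force: [-1.8, -22.0, 6.0]
grip_width: 0.0002
```

```bash
python3 -m creep '[[0,-0.02,0.005,0,0,0,255],[0.005,-0.08,0.03,0,0,0,255],[0.01,-0.15,0.08,0,0,0,255],[0.01,-0.18,0.16,0,0,0,255],[0.01,-0.18,0.24,0,0,0,255],[0.01,-0.18,0.3,0,0,0,255],[0.01,-0.18,0.36,0,0,0,255],[0.01,-0.18,0.36,0,0,0,255]]' 20
python3 - <<'E'
from h import *
i=get_image('wrist');k=get_image('side')
import pickle;pickle.dump((i,k),open('w10.pkl','wb'))
b=cv2.resize(k['color'][80:220,180:320],(400,400),interpolation=cv2.INTER_CUBIC)
cv2.imwrite('pics/w10.png',cv2.resize(np.hstack([i['color'],b]),None,fx=.76,fy=.76,interpolation=cv2.INTER_AREA))
E
```

```text
t: 25.93
tcp_pos: [0.5691, 0.0686, 0.2636]
eef_rot: [-0.366, 0.579, 0.647, 0.335]
contact_force: [0.4, 0.3, 1.1]
grip_width: 0.0004
```

View pics/w10.png

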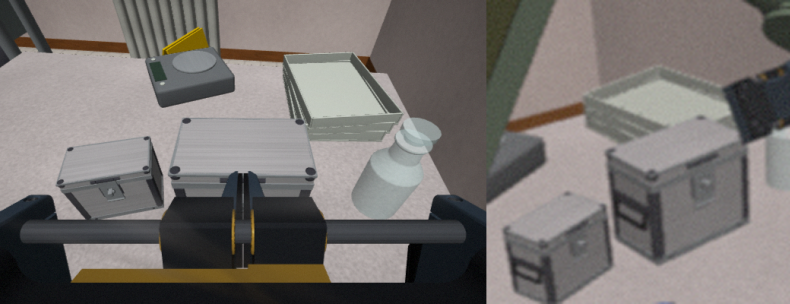

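```bash
python3 -c "
from h import *
s=sense();print(s['t'],s['contact_force'].round(1));print(sign_off())"
```

```text
26.0333 [-0.3 -0.7  0.2]
the job is handed in; nothing more can be done
None
```

The job is handed in at 26 s of the allowed 72 s, with the robot clear of everything.

**What I did:**
- I gripped the lying bottle across its body, turned it upright, set it on the table and let go. A picture afterwards showed it standing.
- I picked it up again by the cap and lowered it into the empty cell. It touched the floor with the tool at 127.4 mm (127.1 mm expected), and both caps looked level in the next picture.
- I swung the lid shut from behind with closed fingers and pressed it down. It stopped where the shut lid should be, at 156 mm, with the hasp still sticking out well clear of the staple.
- I pushed the hasp's tab down and in over the staple. It stopped hard at about 22 N, some 17 mm beyond where the sprung ball would have held it off.

**Last checks:**
- The final side view shows the lid closed and the strap flat against the front, but it is too coarse to show the snap itself. That rests on the stop position and force.
- Pressing the lid shut peaked at about 29 N through the fingertips, more than the 2 to 5 N needed. The highest force reported at the end of any move was about 30 N, against the 120 N wrist limit.
- I did not measure again where the other items stand, but I planned the moves to pass clear of them and no reading or picture suggested contact.

I viewed 15 pictures, which is 5 over the budget of 10.

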